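# Gather the vegetable-cutter discs on a bent skewer and hang them to dry

### The arm

A 6-joint arm with a two-finger parallel gripper is mounted at the origin on the work surface. World frame = base frame: x ahead of the robot, y to its left, z up, the work surface at z = 0. Lengths are in m, angles in rad, forces in N, time in s.
With the tool pointing down it reaches from about 0.3 to 0.875 m from the base axis. Payload 6.4 kg.
Tool frame: the origin (TCP) lies between the finger pads; the fingertips stand 19 mm ahead of it and the grasp point (between the pads) is the TCP (ctrl.tips_ahead is the z of the fingertips in the tool frame, in m); z points along the fingers, y is the line along which they close (so a half turn about z gives the same grasp; the last joint's range is limited). The gripper opens to 85 mm and grips with 20 to 120 N. Pads are 22 mm wide; open, the fingers measure 114 mm over their backs; the gripper's body (76 mm by 85 mm) begins 54 mm behind the grasp point. The pads swing forward as they close: fully open they stand 13 mm farther back than shut.
Start: joints at [-1.548, 0.181, 1.607, -0, 1.354, -0.206], TCP at [0.13, -0.56, 0.25] pointing down, gripper open.
Joint ranges: [-2.99, 2.99], [-0.89, 2.07], [0.3, 2.58], [-1.14, 4.28], [0, 2.63], [-3.12, 3.12]. Speed limits (rad/s): [2.57, 2.57, 3.01, 3.14, 3.14, 3.14].

### API

Orientations are given as a unit quaternion [w, x, y, z].
In Python, from bench import readout, vision, ctrl gives the robot as it stands.
- The arm moves only by the tool play_rows, never from a script. Its arguments are lists of equal length, an entry for each row: "xyz": the shift along the tool's x, y, z in mm, a list of three; "rot": the turn, a rotation vector about the tool's x, y, z in rad, a list of three; "grip": the opening, from 0 (shut) to 1 (fully open). In form: {"xyz": [[x, y, z], ...], "rot": [[rx, ry, rz], ...], "grip": [grip, ...]}. A call has exactly 10 rows; each row is the pose to reach, as a shift and turn from the pose commanded when the call began, along the tool's axes at that moment; what a row does not reach only later rows make up. A row lasts 1/8 s, in which the tool goes at most 62.5 mm and 10.7 degrees, less where a joint would pass 70% of its speed; a pose out of reach is approached as far as the arm can. A call with a gripper value outside its range is refused whole. The fingers move at their own pace and stop on an object; the grip force is fixed at half the most. Time passes only in rows, so rows that repeat a pose let the fingers close, or fill a call up. It gives the time, the measured TCP pose, the force, the opening and the grip force at its end, in the units of the state.
- readout.get_obs(): the state, without advancing time (a new reading comes with each control period).
- vision.camera(name): name is "scene" or "top"; returns a dict with "color" (420x560x3 uint8, red, green, blue), "depth" (420x560 float32, m along the optical axis (not along the pixel's ray), 0 where there is no reading), "camera_matrix" (3x3 intrinsics, pixels), "extrinsics" (4x4, takes a point from camera to world coordinates). Camera axes: x right, y down, z forward; pixel columns grow to the right and rows downward; lengths in m; the calibration is good to about 2 mm. A picture is of the moment at which its call begins.
- ctrl.hand_in(): hands the job in; it is judged then, once.
The state is a dict: "time_s": time; "q": joint angles; "dq": joint speeds; "joint_efforts": joint torques, N m; "eef_pos": TCP position; "eef_rot": TCP orientation; "wrist_force": force on the tool from outside, world axes, zero at the start; "torque": the same for the moment, N m; "opening": opening from 0.0 (shut) to 1.0 (fully open); "grasp_force": force on a finger pad.
Only numpy, scipy, OpenCV 4.12 (cv2) and the standard library are available. Lean on these libraries where they do the work, as an engineer would, in place of code of your own. Each camera call takes 0.05 s, during which the arm holds its last target. There are 200 camera calls.

### The job

Pick up the skewer by its handle, thread it through the centre holes of all three cutter discs standing in the wire rack, and lift them out together. Its shaft has been bent a little to one side, nobody knows which way or how much, so feel for the holes gently rather than forcing it. Lay the loaded skewer across the two forks of the drying stand with its neck in the near fork, the discs hanging between the forks, and let go; drop no disc and leave the other things on the table where they are.

Things in the scene. Friction and masses are not known exactly. Their poses are not given: they have to be found in the camera images.
- skewer_grip (a point): Centre of the skewer's handle, a level black plastic bar 80 mm long (x), 18 wide (y), 24 high (z), lying at 54 mm height. x points to the skewer's point, z up. Ahead of it: neck x = 40 to 70 mm, guard 70 to 76, shaft from 76 to its end at 226 mm. Whole skewer 0.18 kg, balance point some 40 mm ahead of this point.
- skewer_neck (a point): Middle of the skewer's neck (55 mm ahead of the handle's centre): round steel bar, 10 mm diameter, 30 mm long, between handle and guard. Axes as the handle's.
- skewer_guard (a point): Front of the steel guard (6 mm thick, 36 wide, 22 high). From here runs a stiff straight round shaft, 10 mm diameter, 150 mm long to its hemispherical point. Axes are the handle's, NOT the shaft's: the shaft is bent here sideways (about z, to +y or -y) by an unmeasured angle up to 0.14 rad, constant in a run, so the point is up to 21 mm aside; feel or see it.
- rest (a point): Centre of the underside of the fixed steel rest (base 130 x 60 x 8 mm) on which the skewer's handle lies, x along the handle. Two saddles 10 mm long, 34 wide at x = -33 and +33 mm, 42 mm high, with side lips to 49 mm; 56 mm are free between them for fingers at the handle's middle.
- rack (a point): Fixed wire rack of the discs; centre of the underside of its base (130 x 110 x 8 mm). x: along the holes' common axis; thread towards +x. Discs stand on two rails (y = -32, 32 mm; 29 mm high) at x = -30, 0, 30 mm, each between four pins (y = -32, 32 mm) of 66 mm height with 1.5 mm play, so they may lean 4 degrees. Raise discs 45 mm or more to clear the pins.
- stand (a point): Fixed steel drying stand, centre of the underside of its base (200 x 64 x 10 mm). x: the way the laid skewer must point. Near fork at x = -70, far fork at x = +70 mm. The skewer's neck goes in the near fork, so that the handle's centre ends outside at x = -125 mm; the shaft lies in the far fork.
- fork_near (a point): Bottom of the V of the near fork, on its bars' centre line, 90 mm above the table. Bars 8 mm thick, arms spread in the stand's y-z plane to y = -24, +24 mm at 116 mm height. A 10 mm bar settles in it with its axis 102 mm above the table.
- fork_far (a point): The same point of the far fork, 140 mm from the near one; alike in shape and height.
- disc0_centre (a point): Centre of the hole of disc 0 (disc 0 is the first that the skewer meets, disc 2 the last; all alike). White plastic vegetable-cutter disc with three steel blades, 110 mm outside diameter, 6 mm thick (along its x axis), round centre hole of 18 mm diameter, about 60 g; it stands on edge in the rack, hole centre at about 79 mm height.
- disc1_centre (a point): Centre of the hole of disc 1 (disc 0 is the first that the skewer meets, disc 2 the last; all alike). White plastic vegetable-cutter disc with three steel blades, 110 mm outside diameter, 6 mm thick (along its x axis), round centre hole of 18 mm diameter, about 60 g; it stands on edge in the rack, hole centre at about 79 mm height.
- disc2_centre (a point): Centre of the hole of disc 2 (disc 0 is the first that the skewer meets, disc 2 the last; all alike). White plastic vegetable-cutter disc with three steel blades, 110 mm outside diameter, 6 mm thick (along its x axis), round centre hole of 18 mm diameter, about 60 g; it stands on edge in the rack, hole centre at about 79 mm height.
- jar: Brown glass jar, 68 mm diameter, 100 mm high; bystander, leave it alone. Origin at the centre of its underside.
- bottle: Green glass bottle, 64 mm diameter, 160 mm high; bystander, leave it alone. Origin at the centre of its underside.
- bowl: Steel bowl, 130 mm wide, 55 mm high; bystander, leave it alone. Origin at the centre of its underside.
- mug: White mug, 80 mm diameter, 90 mm high; bystander, leave it alone. Origin at the centre of its underside.
- lid: White solid plastic pot lid without a hole, 100 mm diameter, 22 mm high with its knob, lying flat; bystander, leave it alone. Origin at the centre of its underside.
- spatula: Spatula with a wooden handle, about 280 mm long, lying flat; bystander, leave it alone. Origin at the centre of its underside.
- tub: White open plastic tub, 80 x 70 x 40 mm; bystander, leave it alone. Origin at the centre of its underside.
Mind the look-alikes: they are no part of the job. What is shaped like the part that bears stand but green, purple or red is not meant.

How it is judged:
On the way:
1. all three discs are threaded on the skewer and lifted clear of the rack together (x of disc0_centre in the frame of skewer_grip between 0.078 and 0.226 m and y of disc0_centre in the frame of skewer_grip between -0.027 and 0.027 m and z of disc0_centre in the frame of skewer_grip between -0.027 and 0.027 m and z of each of disc0_centre, disc1_centre, disc2_centre in the frame of rack above 0.115 m and x of disc1_centre in the frame of skewer_grip between 0.078 and 0.226 m and y of disc1_centre in the frame of skewer_grip between -0.027 and 0.027 m and z of disc1_centre in the frame of skewer_grip between -0.027 and 0.027 m and x of disc2_centre in the frame of skewer_grip between 0.078 and 0.226 m and y of disc2_centre in the frame of skewer_grip between -0.027 and 0.027 m and z of disc2_centre in the frame of skewer_grip between -0.027 and 0.027 m), for 0.2 s.
At the end, for the whole second after the job is handed in: Skewer released and level across both forks, along the stand's x within 0.22 rad; handle centre within 13 mm along and 22 mm across of x = -125 mm, 90 to 115 mm high; all three discs hang on it between guard and far fork, centres over 75 mm high (x of disc0_centre in the frame of skewer_grip between 0.078 and 0.195 m and y of disc0_centre in the frame of skewer_grip between -0.027 and 0.027 m and z of disc0_centre in the frame of skewer_grip between -0.027 and 0.027 m and x of disc1_centre in the frame of skewer_grip between 0.078 and 0.195 m and y of disc1_centre in the frame of skewer_grip between -0.027 and 0.027 m and z of disc1_centre in the frame of skewer_grip between -0.027 and 0.027 m and x of disc2_centre in the frame of skewer_grip between 0.078 and 0.195 m and y of disc2_centre in the frame of skewer_grip between -0.027 and 0.027 m and z of disc2_centre in the frame of skewer_grip between -0.027 and 0.027 m and x of skewer_grip in the frame of stand between -0.138 and -0.112 m and y of skewer_grip in the frame of stand between -0.022 and 0.022 m and z of skewer_grip in the frame of stand between 0.09 and 0.115 m and angle between the x axis of skewer_grip and the x axis of stand, either way round below 0.22 rad and z of each of disc0_centre, disc1_centre, disc2_centre in the frame of stand above 0.075 m); the robot touches nothing.
It fails at once if a disc is dropped (height (world z) of any of disc0_centre, disc1_centre, disc2_centre below 0.05 m).
It fails at once if a disc is pushed with more than 25 N by the skewer (contact force between skewer and disc0 above 25 N or contact force between skewer and disc1 above 25 N or contact force between skewer and disc2 above 25 N).
It fails at once if a bystander is moved more than 30 mm (distance of any of jar, bottle, bowl, mug, lid, spatula, tub from where it was at the start of the episode above 0.03 m).
It also fails if it takes over 72 s, if anything falls off the work surface, if the arm or the gripper's body presses on something with over 40 N, if the wrist force passes 120 N, or if a joint passes its speed limit or range.

## Working session

There is one attempt and no reset: what is moved stays moved. The work goes in short steps, Python scripts to look and compute and a tool call to move; the robot and the scene stay as the last step left them, time stands still between calls to the robot, and variables do not carry over. Pictures are saved under pics/ and viewed, at most 13 in all, crops included, and the job is handed in when it is done.

Besides the shell and the picture viewer there is one more tool, called after "Call:" as name(argument=value, ...) on one line, values as JSON. play_rows: Moves the arm, as the interface text tells. Its arguments: {"type":"object","properties":{"xyz":{"type":"array","items":{"type":"array","items":{"type":"number"}}},"rot":{"type":"array","items":{"type":"array","items":{"type":"number"}}},"grip":{"type":"array","items":{"type":"number"}}},"required":["xyz","rot","grip"]}

```bash
ls; mkdir -p pics; cat > h.py <<'E'
import numpy as np, cv2
from bench import readout, vision, ctrl
def cam(n):
    c=vision.camera(n); d=c['depth']; K=c['camera_matrix']; v,u=np.indices(d.shape)
    p=np.stack([(u-K[0,2])/K[0,0]*d,(v-K[1,2])/K[1,1]*d,d],-1)
    T=c['extrinsics']; P=p@T[:3,:3].T+T[:3,3]; P[d==0]=np.nan
    return c['color'],P,c
def save(n,img): cv2.imwrite('pics/'+n,img[...,::-1])
E
python3 - <<'E'
from h import *
for n in('top','scene'):
    c,P,r=cam(n); np.savez(n+'0.npz',c=c,P=P,K=r['camera_matrix'],T=r['extrinsics']); save(n+'0.png',cv2.resize(c,(800,600)))
    print(n,r['camera_matrix'].tolist(),r['extrinsics'].round(3).tolist())
o=readout.get_obs();print(o)
E
```

```text
pics
top [[514.6751184340352, 0.0, 277.626970758922], [0.0, 514.6751184340352, 212.30972059309101], [0.0, 0.0, 1.0]] [[0.028, -0.997, 0.067, 0.397], [-0.999, -0.026, 0.024, 0.031], [-0.023, -0.068, -0.997, 1.422], [0.0, 0.0, 0.0, 1.0]]
scene [[476.404749785275, 0.0, 273.9853071905832], [0.0, 476.404749785275, 205.31955620952115], [0.0, 0.0, 1.0]] [[-0.575, 0.639, -0.511, 1.18], [0.818, 0.445, -0.364, 0.522], [-0.006, -0.628, -0.779, 1.099], [0.0, 0.0, 0.0, 1.0]]
{'time_s': 0.1, 'q': array([-1.54829839e+00,  1.81487501e-01,  1.60788124e+00, -3.02364773e-06,
        1.35379174e+00, -2.06283084e-01]), 'dq': array([ 0.0006681 , -0.00170878, -0.00304394,  0.00087033, -0.00176168,
       -0.00205033]), 'joint_efforts': array([ 2.74073609e-04, -4.45876336e+01, -3.52238774e+01, -2.98051527e-04,
        4.11949412e-03,  1.14955819e-05]), 'eef_pos': array([ 0.13041976, -0.55954897,  0.24947548]), 'eef_rot': array([-7.80739409e-04,  9.93464194e-01,  1.14141495e-01,  7.04644126e-05]), 'wrist_force': array([ 0.32227267, -0.3603557 , -0.25717481]), 'torque': array([ 0.01632678,  0.01573034, -0.04791849]), 'grasp_force': 0.0, 'opening': 0.998139428247551}
```

View pics/top0.png

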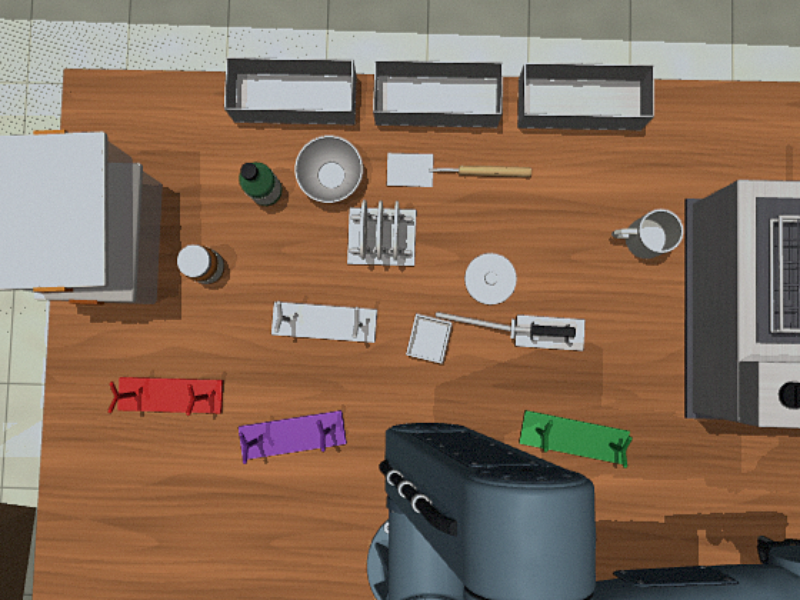

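View pics/scene0.png

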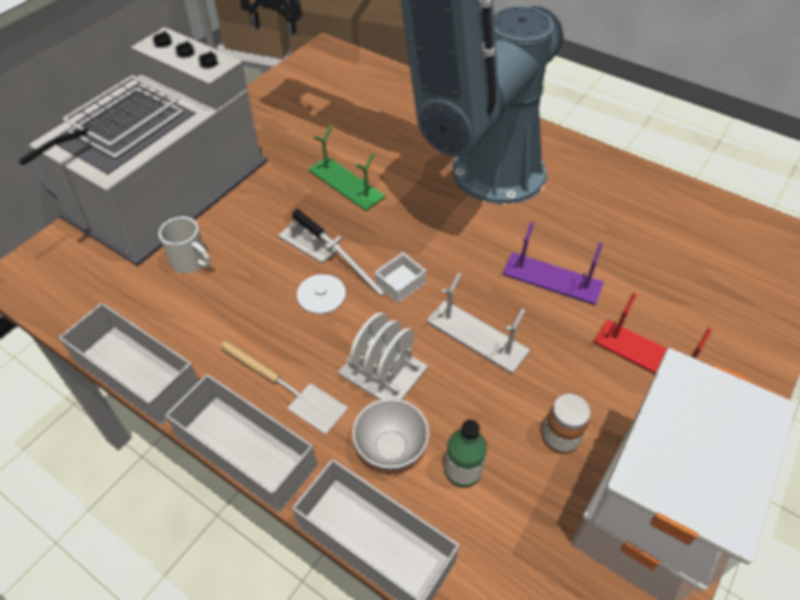

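The top picture shows:
- the skewer handle at (550,331), on its rest
- its shaft running left to (437,316)
- the rack with discs at (382,236)
- the silver stand at (324,322), with green (576,438), purple (293,436) and red (168,396) look-alikes

The rest and the tub (430,338) are white too, but have no forks. I choose the steel stand at (324,322) and will check it in a close crop.

```bash
python3 - <<'E'
from h import *
z=np.load('top0.npz');c,P=z['c'],z['P']
crop=c[135:260,180:420]; save('crop0.png',cv2.resize(crop,(800,417),interpolation=cv2.INTER_CUBIC))
Z=P[...,2]; X=P[...,0]; Y=P[...,1]
g=c.astype(int); mx=g.max(-1); mn=g.min(-1)
def reg(u0,u1,v0,v1,m,name,rect=True):
    M=np.zeros(Z.shape,bool); M[v0:v1,u0:u1]=True; M&=m&np.isfinite(Z)
    p=np.c_[X[M],Y[M]]
    if len(p)<5: print(name,len(p)); return
    r=cv2.minAreaRect(p.astype(np.float32)*1000)
    mu=p.mean(0); w,V=np.linalg.eigh(np.cov(p.T))
    print(name,len(p),'mean',mu.round(4),'z',np.median(Z[M]).round(4),'dir',V[:,1].round(4),'rect',np.round(r[0],1),np.round(r[1],1),round(r[2],2))
white=(mn>120)
reg(185,270,205,245,white&(Z>.004)&(Z<.016),'standbase')
reg(185,270,205,245,(Z>.05),'forks')
reg(185,225,205,245,(Z>.06),'forkL');reg(235,270,205,245,(Z>.06),'forkR')
reg(240,295,140,190,white&(Z>.003)&(Z<.015),'rackbase')
reg(240,295,138,190,(Z>.07),'discs')
reg(355,412,215,250,(Z>.003)&(Z<.015)&white,'restbase')
reg(368,406,220,245,(mx<60)&(Z>.055),'handle')
reg(300,355,215,240,(Z>.04)&(Z<.075),'shaft')
reg(280,320,215,257,(Z>.02)&(Z<.045),'tub')
for n,(u0,u1,v0,v1) in dict(jar=(122,160,168,202),bottle=(165,200,110,147),mug=(430,480,143,182),bowl=(205,258,93,145)).items(): reg(u0,u1,v0,v1,Z>.04,n)
# shaft spine
for u in range(300,362,6):
    col=Z[215:245,u]; 
    k=np.where((col>.04)&(col<.075))[0]
    if len(k): v=215+k; print(u,len(k),X[v,u].mean().round(4),Y[v,u].mean().round(4),col[k].max().round(4))
# disc columns heights
M=np.zeros(Z.shape,bool);M[138:190,240:295]=True;M&=Z>.1
p=np.c_[X[M],Y[M],Z[M]];print('hi',len(p));h=np.histogram(p[:,1],40);print(h[0],h[1].round(3))
E
```

```text
standbase 1406 mean [0.4527 0.2036] z 0.0104 dir [0.0462 0.9989] rect [453.4 206.1] [199.5  63.5] 87.25
forks 151 mean [0.4531 0.2094] z 0.1073 dir [0.048  0.9988] rect [452.7 205.8] [149.4  53.9] 87.45
forkL 77 mean [0.4563 0.2749] z 0.106 dir [-0.9985  0.0556] rect [455.9 275.3] [10.  53.6] 89.5
forkR 70 mean [0.4496 0.1358] z 0.1091 dir [-0.9994  0.0333] rect [449.5 135.5] [ 8.7 53.9] 86.3
rackbase 681 mean [0.6163 0.1026] z 0.0086 dir [-0.035   0.9994] rect [622.5  99.7] [129.5 109.5] 89.66
discs 422 mean [0.6178 0.1005] z 0.1196 dir [-0.9987 -0.0512] rect [620.   99.7] [ 70.9 107.7] 86.4
restbase 631 mean [ 0.4436 -0.2296] z 0.0086 dir [0.037  0.9993] rect [ 444.3 -229. ] [129.5  59.4] 87.41
handle 211 mean [ 0.4452 -0.2217] z 0.0757 dir [0.037  0.9993] rect [ 445.2 -221.7] [76.9 17.5] 87.47
shaft 59 mean [ 0.4508 -0.0788] z 0.0428 dir [-0.0011  1.    ] rect [439.6 -68.5] [143.   42.8] 86.01
tub 172 mean [0.4299 0.0016] z 0.0396 dir [-0.9082  0.4185] rect [431.4  -1. ] [77.  91.3] 77.57
jar 620 mean [0.5517 0.4298] z 0.0983 dir [0.1695 0.9855] rect [553.1 434.1] [63.1 64.1] 17.75
bottle 607 mean [0.7    0.3207] z 0.1102 dir [-0.637   0.7708] rect [705.3 325.7] [56.5 63. ] 41.69
mug 568 mean [ 0.6316 -0.4057] z 0.0751 dir [-0.2576  0.9663] rect [ 638.2 -399.4] [103.7  81.5] 58.64
bowl 481 mean [0.7488 0.2042] z 0.052 dir [0.659  0.7521] rect [727.7 199.4] [157.9 128. ] 8.99
306 1 0.4607 -0.0122 0.0408
312 3 0.4245 -0.029 0.0441
348 3 0.4528 -0.1244 0.0466
354 4 0.4492 -0.1401 0.0495
360 11 0.4508 -0.1557 0.0556
hi 334
[31 21 30 15 16  0  0  0  0  0  0  0  0  0  0  0  0  0 22 33 24 19  0  0
  0  0  0  0  0  0  0  0  0  0  0  1 44 31 13 34] [0.066 0.067 0.069 0.071 0.072 0.074 0.076 0.077 0.079 0.081 0.082 0.084
 0.086 0.087 0.089 0.091 0.092 0.094 0.096 0.097 0.099 0.101 0.102 0.104
 0.106 0.107 0.109 0.111 0.112 0.114 0.116 0.117 0.119 0.121 0.122 0.124
 0.126 0.127 0.129 0.131 0.132]
```

View pics/crop0.png

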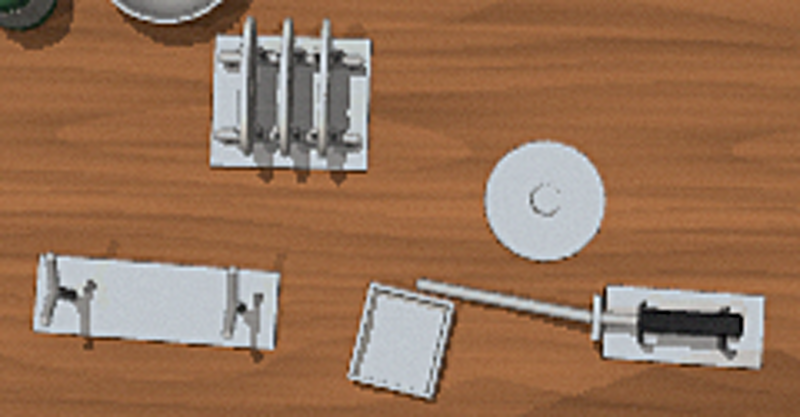

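The crop confirms a silver two-fork stand at (155,300), a solid lid at (545,200), the tub at (400,340), and a shaft visibly bent toward image-up, which is skewer -y. Next I'll measure the handle, shaft and discs by ray-plane intersection.

```bash
cat >> h.py <<'E'
def ray(K,T,uv,z):
    uv=np.atleast_2d(np.asarray(uv,float)); d=np.c_[(uv[:,0]-K[0,2])/K[0,0],(uv[:,1]-K[1,2])/K[1,1],np.ones(len(uv))]@T[:3,:3].T
    return T[:3,3]+d*((z-T[2,3])/d[:,2])[:,None]
def line(p):
    m=p.mean(0); w,V=np.linalg.eigh(np.cov(p.T)); v=V[:,1]; return m,v*np.sign(v[1])
E
python3 - <<'E'
from h import *
z=np.load('top0.npz');c,P,K,T=z['c'],z['P'],z['K'],z['T']
g=c.astype(int); mx=g.max(-1);mn=g.min(-1);sat=mx-mn
v,u=np.where((mx<60)); k=(u>366)&(u<408)&(v>222)&(v<242)
H=ray(K,T,np.c_[u[k],v[k]],.066)[:,:2]
r=cv2.minAreaRect((H*1000).astype(np.float32));print('handle',r,line(H))
v,u=np.where((sat<45)&(mn>90)); k=(u>303)&(u<352)&(v>216)&(v<234)&(v< 222+ (u-306)*.19+3)&(v>218+(u-306)*.19-4)
S=ray(K,T,np.c_[u[k],v[k]],.056)[:,:2]; m,d=line(S);print('shaft',len(S),m,d,'tip',(m+d*((S-m)@d).max()),'w',np.std((S-m)@[d[1],-d[0]])*12**.5)
print('col',[(uu,v[k][u[k]==uu].min(),v[k][u[k]==uu].max()) for uu in range(306,352,8) if (u[k]==uu).any()])
X,Y,Z=P[...,0],P[...,1],P[...,2]
for a,b in((.06,.08),(.09,.109),(.12,.14)):
    M=np.zeros(Z.shape,bool);M[130:195,240:295]=True;M&=(Z>.095)&(Y>a)&(Y<b)
    q=P[M]; A=np.c_[2*q[:,0],2*q[:,2],np.ones(len(q))];s=np.linalg.lstsq(A,q[:,0]**2+q[:,2]**2,rcond=None)[0]
    print('disc',s[:2],'R',np.sqrt(s[2]+s[0]**2+s[1]**2),'top z',np.sort(q[:,2])[-4:],'y fit',np.polyfit(q[:,0]-.62,q[:,1],1),'x range',q[:,0].min(),q[:,0].max())
    M=np.zeros(Z.shape,bool);M[130:195,240:295]=True;M&=(Z>.068)&(Z<.09)&(Y>a-.005)&(Y<b+.005);q=P[M];print(q[:,0].min(),q[:,0].max())
E
```

```text
handle ((442.6811828613281, -222.72071838378906), (80.99267578125, 31.53525161743164), 89.22173309326172) (array([ 0.44523097, -0.22364872]), array([0.03510765, 0.99938354]))
shaft 184 [ 0.46104999 -0.06448668] [0.12618597 0.9920066 ] tip [ 0.46835274 -0.00707633] w 0.013552597240881595
col [(306, np.int64(219), np.int64(224)), (314, np.int64(220), np.int64(226)), (322, np.int64(222), np.int64(224)), (330, np.int64(223), np.int64(226)), (338, np.int64(225), np.int64(227)), (346, np.int64(226), np.int64(229))]
disc [0.61967271 0.09097265] R 0.043574522528280576 top z [0.13471231 0.13654764 0.13976542 0.14074723] y fit [-0.01400975  0.06934217] x range 0.569875033195381 0.6715266046077958
0.5668338130522543 0.654509188839258
disc [0.62175348 0.09426669] R 0.04078757795869886 top z [0.13560906 0.13594675 0.13604178 0.13923365] y fit [-0.00172329  0.09886512] x range 0.5694775457361729 0.6739078524522875
0.5680077254295557 0.6601158367616731
disc [0.61995036 0.09617997] R 0.03864648242007793 top z [0.13501247 0.13527367 0.13566423 0.13616657] y fit [-0.01146787  0.12864773] x range 0.5686797603476542 0.6729977444801358
0.5680176887590975 0.6748566672294128
```

Call:
play_rows(xyz=[[0,0,0],[0,0,0],[0,0,0],[0,0,0],[0,0,0],[0,0,0],[0,0,0],[0,0,0],[0,0,0],[0,0,0]], rot=[[0,0,-0.18],[0,0,-0.36],[0,0,-0.54],[0,0,-0.72],[0,0,-0.9],[0,0,-1.08],[0,0,-1.26],[0,0,-1.304],[0,0,-1.304],[0,0,-1.304]], grip=[1,1,1,1,1,1,1,1,1,1])

```text
time_s: 1.35
eef_pos: [0.1304, -0.5599, 0.25]
eef_rot: [-0.0, 0.721, 0.693, 0.0]
wrist_force: [0.5, -0.3, -0.8]
opening: 0.997
grasp_force: 0.0
```

Call:
play_rows(xyz=[[43,38,0],[87,75,0],[131,113,0],[174,150,0],[218,188,0],[261,226,0],[305,263,0],[349,301,0],[349,301,50],[349,301,100]], rot=[[0,0,0],[0,0,0],[0,0,0],[0,0,0],[0,0,0],[0,0,0],[0,0,0],[0,0,0],[0,0,0],[0,0,0]], grip=[1,1,1,1,1,1,1,1,1,1])

```text
time_s: 2.6
eef_pos: [0.4456, -0.2221, 0.1499]
eef_rot: [0.001, 0.72, 0.694, 0.0]
wrist_force: [0.5, -0.0, -1.3]
opening: 0.999
grasp_force: 0.0
```

```bash
python3 - <<'E'
from h import *
z=np.load('top0.npz');K,T=z['K'],z['T']
p=ray(K,T,[(322,223),(330,224.5),(338,226),(346,227.5),(306,220.5),(358.2,230.4)],.056)[:,:2];print(p)
m,d=line(p[:4]);print(d,np.arctan2(d[0],d[1]))
c,P,r=cam('scene');save('g1.png',cv2.resize(c[90:250,150:360],(800,610))[:600]);o=readout.get_obs();print(o['eef_pos'],o['wrist_force'],o['q'])
E
```

```text
[[ 0.46376805 -0.05401451]
 [ 0.46034918 -0.07526445]
 [ 0.45693405 -0.09649114]
 [ 0.45352266 -0.11769461]
 [ 0.46928816 -0.01147634]
 [ 0.44670722 -0.15001272]]
[0.15884561 0.98730343] 0.15952130665135608
[ 0.44143304 -0.21939353  0.14267271] [-3.61988454  2.47411461 -4.66677268] [-7.02503750e-01  1.33898320e-01  1.89712129e+00 -8.74915499e-05
  1.11998291e+00 -6.64993940e-01]
```

View pics/g1.png

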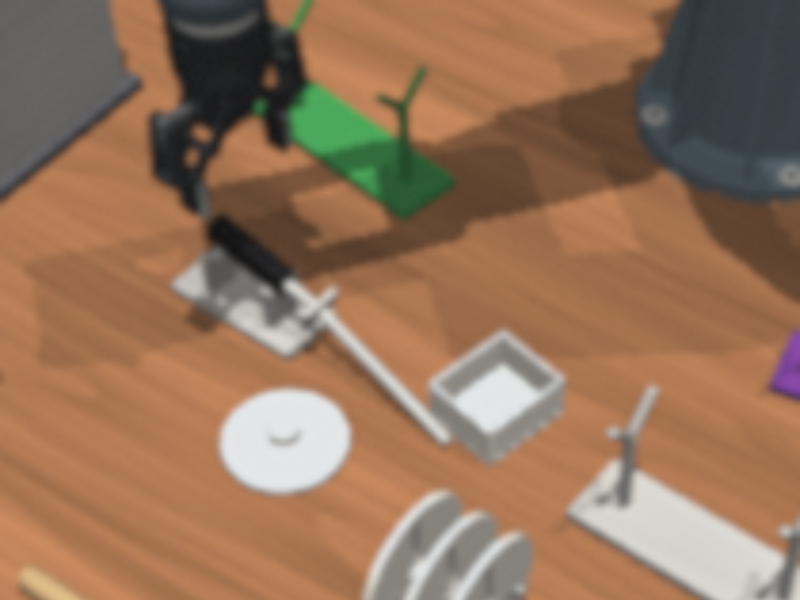

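The gripper hangs over the handle at (250,250) in line with it, and the shaft tip is at (445,435), just beside the tub. The shaft bend is about 0.12 rad toward world +x (skewer -y). I descend and grip.

Call:
play_rows(xyz=[[-1,0,30],[-1,0,60],[-1,0,80],[-1,0,95],[-1,0,95],[-1,0,95],[-1,0,95],[-1,0,95],[-1,0,95],[-1,0,95]], rot=[[0,0,0],[0,0,0],[0,0,0],[0,0,0],[0,0,0],[0,0,0],[0,0,0],[0,0,0],[0,0,0],[0,0,0]], grip=[1,1,1,1,1,0.5,0,0,0,0])

```text
time_s: 3.9
eef_pos: [0.4445, -0.2238, 0.0557]
eef_rot: [0.0, 0.72, 0.694, -0.0]
wrist_force: [-1.2, 0.6, 4.3]
opening: 0.202
grasp_force: 61.5
```

Call:
play_rows(xyz=[[0,0,-10],[0,0,-25],[0,0,-45],[0,0,-64],[9,30,-64],[18,65,-64],[27,105,-64],[36,145,-64],[36,183,-64],[36,183,-64]], rot=[[0,0,0],[0,0,0],[0,0,0],[0,0,0],[0,0,-0.04],[0,0,-0.08],[0,0,-0.12],[0,0,-0.157],[0,0,-0.157],[0,0,-0.157]], grip=[0,0,0,0,0,0,0,0,0,0])

```text
time_s: 5.15
eef_pos: [0.6308, -0.1946, 0.1202]
eef_rot: [0.001, 0.663, 0.748, 0.0]
wrist_force: [-0.4, -0.0, -1.2]
opening: 0.205
grasp_force: 60.7
```

```bash
cat > look.py <<'E'
import sys
from h import *
c,P,r=cam('top');np.savez(sys.argv[1]+'t.npz',c=c,P=P,K=r['camera_matrix'],T=r['extrinsics'])
c2,P2,r2=cam('scene');np.savez(sys.argv[1]+'s.npz',c=c2,P=P2,K=r2['camera_matrix'],T=r2['extrinsics'])
o=readout.get_obs();print(o['time_s'],o['eef_pos'],o['eef_rot'],o['wrist_force'],o['torque'])
a=cv2.resize(c[100:260,190:400],(800,610))[:600] if sys.argv[2]=='t' else cv2.resize(c2[130:330,190:450],(800,615))[:600]
save(sys.argv[1]+'.png',a)
E
python3 look.py p1 t
```

```text
5.25 [ 0.62818142 -0.19444677  0.11938605] [-4.26546431e-04  6.63625702e-01  7.48064634e-01 -2.24092590e-04] [ 0.03244588 -0.60999336 -1.55138225] [-0.09376147  0.01128627  0.03203975]
```

View pics/p1.png

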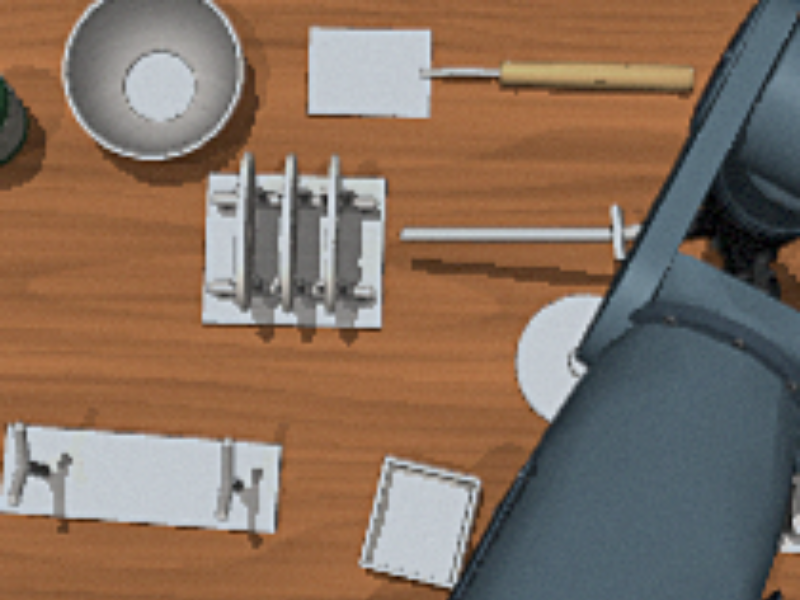

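Shaft is clear of the rack, from (405,235) to (610,236), and the discs are at (245..335,232). Next I compute the shaft's direction and tip position at its actual height.

```bash
cat > shaft.py <<'E'
import sys
from h import *
from scipy.optimize import least_squares
# 3D shaft line: fit from centrelines in both images. boxes given per view
def cl(f,box,fn):
    z=np.load(f);c=z['c'].astype(int);u0,u1,v0,v1=box
    m=np.zeros(c.shape[:2],np.uint8);m[v0:v1,u0:u1]=fn(c[v0:v1,u0:u1])
    n,l,s,ce=cv2.connectedComponentsWithStats(m);i=1+s[1:,4].argmax();v,u=np.where(l==i);return z['K'],z['T'],u,v,s[i]
f=lambda c:((c.max(-1)-c.min(-1)<45)&(c.min(-1)>95)).astype(np.uint8)
if __name__=='__main__':
    tag=sys.argv[1]; bt=eval(sys.argv[2]); bs=eval(sys.argv[3])
    out=[]
    for n,b in(('t',bt),('s',bs)):
        K,T,u,v,s=cl(tag+n+'.npz',b,f); q=np.c_[u,v].astype(float)+0.0; m=q.mean(0);w,V=np.linalg.eigh(np.cov(q.T));d=V[:,1];t=(q-m)@d
        e0,e1=m+d*t.min(),m+d*t.max();out.append((K,T,m,d));print(n,s,e0.round(1),e1.round(1),'thick',np.sqrt(12*w[0]))
    nrm=[];dirs=[]
    for K,T,m,d in out:
        a=T[:3,:3]@np.linalg.inv(K)@np.r_[m-20*d,1];b=T[:3,:3]@np.linalg.inv(K)@np.r_[m+20*d,1];nn=np.cross(a,b);nrm.append(nn/np.linalg.norm(nn))
    D=np.cross(*nrm);D/=np.linalg.norm(D);D*=np.sign(D[1])
    A=np.array([nrm[0],nrm[1],[0,1,0]])
    for y in(-.11,-.05,.03): print('at y',y,np.linalg.solve(A,[nrm[0]@out[0][1][:3,3],nrm[1]@out[1][1][:3,3],y]).round(4))
    print('dir',D.round(4))
E
python3 - <<'E'
from h import *
z=np.load('p1s.npz');K,T=z['K'],z['T']
Ti=np.linalg.inv(T)
for p in([.6208,.03,.12],[.6208,-.11,.12],[.62,.07,.079]):
    q=K@(Ti[:3,:3]@p+Ti[:3,3]);print(q[:2]/q[2])
E
python3 shaft.py p1 "(292,348,150,172)" "(215,300,150,260)"
```

```text
[244.89876515 220.20015466]
[203.36541605 196.41035848]
[258.10394744 236.44329076]
t [295 160  53   3 159] [295. 161.] [347. 161.] thick 2.8373637256073474
s [ 238  219   61   41 1559] [298.8 245.1] [239.  241.6] thick 36.87445364968252
at y -0.11 [ 0.6489 -0.11   -0.0492]
at y -0.05 [ 0.6414 -0.05   -0.0134]
at y 0.03 [0.6314 0.03   0.0344]
dir [-0.1064  0.8537  0.5097]
```

```bash
python3 shaft.py p1 "(292,348,150,172)" "(205,246,190,216)"; python3 - <<'E'
from h import *
z=np.load('p1s.npz');save('p1s.png',cv2.resize(z['c'][170:300,160:320],(800,650))[:600])
E
```

```text
t [295 160  53   3 159] [295. 161.] [347. 161.] thick 2.8373637256073474
s [205 191  37  25 735] [241.  203.8] [205.  204.2] thick 22.21978481567333
at y -0.11 [ 0.6252 -0.11    0.091 ]
at y -0.05 [ 0.6177 -0.05    0.1267]
at y 0.03 [0.6078 0.03   0.1743]
dir [-0.1062  0.8544  0.5086]
```

View pics/p1s.png

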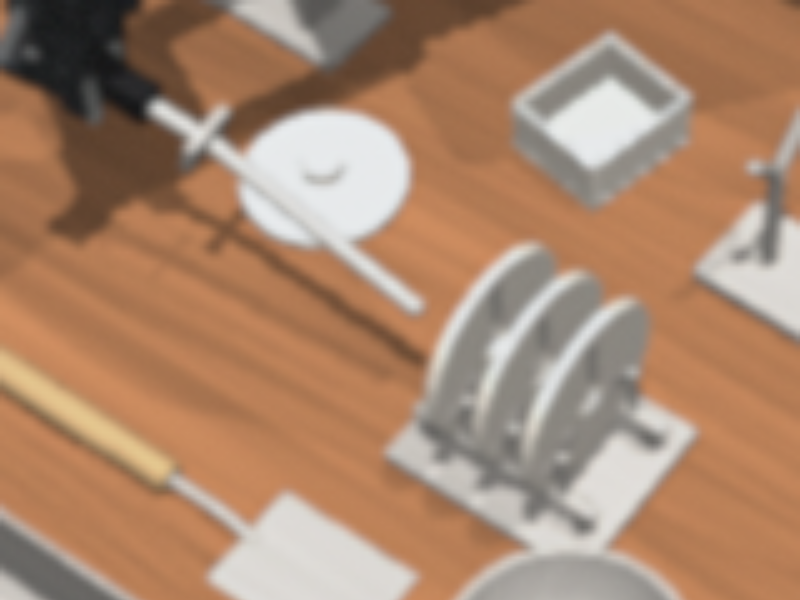

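The scene crop shows the tip at (418,308) and the guard at (205,135), and the shaft looks tilted downward. I'll triangulate it.

```bash
cat > tri.py <<'E'
from h import *
def tri(ft,fs,a,b):
    Z=[np.load(ft),np.load(fs)];R=[]
    for z,p in zip(Z,(a,b)):
        M=z['K']@np.linalg.inv(z['T'])[:3]
        R+= [p[0]*M[2]-M[0],p[1]*M[2]-M[1]]
    R=np.array(R);R/=np.linalg.norm(R[:,:3],axis=1)[:,None];x,res,_,_=np.linalg.lstsq(R[:,:3],-R[:,3],rcond=None);return x.round(4),np.sqrt(res)
E
python3 - <<'E'
from tri import *
t=lambda p:(190+(p[0]+.5)/3.81-.5,100+(p[1]+.5)/3.81-.5); s=lambda p:(160+(p[0]+.5)/5-.5,170+(p[1]+.5)/5-.5)
print('tip',tri('p1t.npz','p1s.npz',t((402,235)),s((422,310))))
print('guardcentre',tri('p1t.npz','p1s.npz',t((618,234)),s((206,137))))
# shaft height from depth, top cam
z=np.load('p1t.npz');P=z['P']
for u in range(298,350,6): 
    q=P[157:166,u]; print(u,q[q[:,2].argmax()].round(4))
E
```

```text
tip (array([0.6239, 0.0232, 0.0681]), array([0.00302429]))
guardcentre (array([ 0.6213, -0.1223,  0.1098]), array([0.00218429]))
298 [0.6271 0.014  0.0777]
304 [ 0.6239 -0.0017  0.0832]
310 [ 0.6212 -0.0173  0.0862]
316 [ 0.621  -0.0329  0.0895]
322 [ 0.6257 -0.048   0.095 ]
328 [ 0.6249 -0.0631  0.1013]
334 [ 0.6255 -0.0787  0.1003]
340 [ 0.622  -0.0936  0.1073]
346 [ 0.6185 -0.1082  0.1149]
```

The shaft has sagged nose-down by about 0.28 rad in the grip. I'll hold once to see whether it is still creeping.

Call:
play_rows(xyz=[[0,0,0],[0,0,0],[0,0,0],[0,0,0],[0,0,0],[0,0,0],[0,0,0],[0,0,0],[0,0,0],[0,0,0]], rot=[[0,0,0],[0,0,0],[0,0,0],[0,0,0],[0,0,0],[0,0,0],[0,0,0],[0,0,0],[0,0,0],[0,0,0]], grip=[0,0,0,0,0,0,0,0,0,0])

```text
time_s: 6.5
eef_pos: [0.6287, -0.1947, 0.1193]
eef_rot: [-0.0, 0.664, 0.748, 0.0]
wrist_force: [0.2, 0.1, -2.7]
opening: 0.2
grasp_force: 60.7
```

```bash
cat > pitch.py <<'E'
import sys
from h import *
c,P,r=cam('top');np.savez('lt.npz',c=c,P=P,K=r['camera_matrix'],T=r['extrinsics'])
c,P2,r=cam('scene');np.savez('ls.npz',c=c,P=P2,K=r['camera_matrix'],T=r['extrinsics'])
u0,u1,v0,v1=map(int,sys.argv[1:5]); q=[]
for u in range(u0,u1,2):
    s=P[v0:v1,u]; q.append(s[np.nanargmax(s[:,2])])
q=np.array(q);m=np.median(np.abs(q[:,2]-np.polyval(np.polyfit(q[:,1],q[:,2],1),q[:,1])))
f=np.polyfit(q[:,1],q[:,2],1);g=np.polyfit(q[:,1],q[:,0],1);print('dz/dy',f,'dx/dy',g,'res',m,'yrange',q[:,1].min(),q[:,1].max(), 'mid',q.mean(0))
o=readout.get_obs();print(o['time_s'],o['eef_pos'],o['wrist_force'],o['torque'],o['q'])
E
python3 pitch.py 298 348 157 166; for i in 1; do python3 - <<'E'
from h import *
P=np.load('p1t.npz')['P'];q=np.array([P[157:166,u][np.nanargmax(P[157:166,u,2])] for u in range(298,348,2)]);print('before',np.polyfit(q[:,1],q[:,2],1),np.polyfit(q[:,1],q[:,0],1))
E
done
```

```text
dz/dy [-0.27636723  0.08031938] dx/dy [0.03031882 0.62199836] res 0.001211544623119995 yrange -0.10850890641231628 0.013934018535386866 mid [ 0.62054537 -0.04792375  0.09356393]
6.6 [ 0.62867414 -0.19468833  0.11930097] [ 0.43756104 -0.21400776 -1.79155424] [-0.0845364  -0.04995484  0.01397424] [-4.80277524e-01  4.93437885e-01  1.47967423e+00  2.78396187e-06
  1.16847461e+00 -5.99269853e-01]
before [-0.27414994  0.08183442] [0.04142338 0.62460413]
```

```bash
python3 - <<'E'
from tri import *
s=lambda p:(150+(p[0]+.5)/3.81-.5,90+(p[1]+.5)/3.81-.5)
print('tip0',tri('top0.npz','scene0.npz',(306.3,220.8),s((447,439))))
print('guard0',tri('top0.npz','scene0.npz',(180+597/3.333,135+317/3.333),s((322,305))))
print('handle rear',tri('top0.npz','scene0.npz',(180+743/3.333,135+323/3.333),s((222,227))))
for f in('top0','scene0'):
    z=np.load(f+'.npz');P=z['P'];c=z['c'].max(-1);m=(c<60)&(abs(P[...,0]-.445)<.015)&(abs(P[...,1]+.222)<.035)&(P[...,2]>.03)
    print(f,np.percentile(P[m][:,2],[5,25,50,75,95]).round(4))
z=np.load('top0.npz')['P'];print(z[228:236,386,2].round(3), z[100:110,300,2].round(3), np.median(z[200:215,300:350,2]))
E
```

```text
tip0 (array([ 4.705e-01, -1.260e-02,  2.000e-04]), array([0.00253709]))
guard0 (array([ 0.4465, -0.1516,  0.0469]), array([0.00352235]))
handle rear (array([ 0.442 , -0.2598,  0.0695]), array([0.00836034]))
top0 [0.0613 0.0701 0.0755 0.0808 0.0852]
scene0 [0.0619 0.0682 0.0728 0.0781 0.0828]
[0.075 0.076 0.073 0.076 0.072 0.074 0.075 0.058] [ 0.001 -0.002 -0.003 -0.001  0.    -0.004  0.004 -0.003  0.009  0.005] nan
```

The first images show the nose was already on the table, because the skewer lay tilted in its rest. The 0.276 rad pitch was therefore there at the grasp, so there has been no slip. I level the skewer and lower it to hole height in front of the rack.

Call:
play_rows(xyz=[[0,0,0],[0,0,0],[0,0,0],[0,0,10],[0,0,25],[0,0,40],[0,0,48],[0,0,48],[0,0,48],[0,0,48]], rot=[[0,0.07,0],[0,0.14,0],[0,0.21,0],[0,0.276,0],[0,0.276,0],[0,0.276,0],[0,0.276,0],[0,0.276,0],[0,0.276,0],[0,0.276,0]], grip=[0,0,0,0,0,0,0,0,0,0])

```text
time_s: 7.85
eef_pos: [0.6292, -0.1949, 0.0721]
eef_rot: [-0.102, 0.657, 0.741, 0.091]
wrist_force: [0.1, 0.6, -1.4]
opening: 0.198
grasp_force: 60.8
```

```bash
python3 pitch.py 300 346 155 168; python3 - <<'E'
from h import *
for f,(a,b,c,d) in(('lt',(100,200,230,400)),):
    z=np.load(f+'.npz');im1=cv2.resize(z['c'][125:200,240:360],(800,500))
z=np.load('ls.npz');im2=z['c'][190:270,190:310]
save('p3.png',np.vstack([cv2.resize(np.load('lt.npz')['c'][140:185,240:360],(800,300)),cv2.resize(z['c'][195:240,190:310],(800,300))]))
E
```

```text
dz/dy [0.00395787 0.08842325] dx/dy [-0.01337628  0.62010296] res 0.0012308698010906616 yrange -0.1057449755511824 0.008790998696660033 mid [ 0.62075239 -0.04855116  0.0882311 ]
7.95 [ 0.62899757 -0.19486824  0.0719128 ] [-0.63551435  0.12568976 -1.96728228] [-0.28675289 -0.06637031  0.00203978] [-0.5780245   0.6403851   1.3886013   0.21869823  1.29771859 -0.77597018]
```

View pics/p3.png

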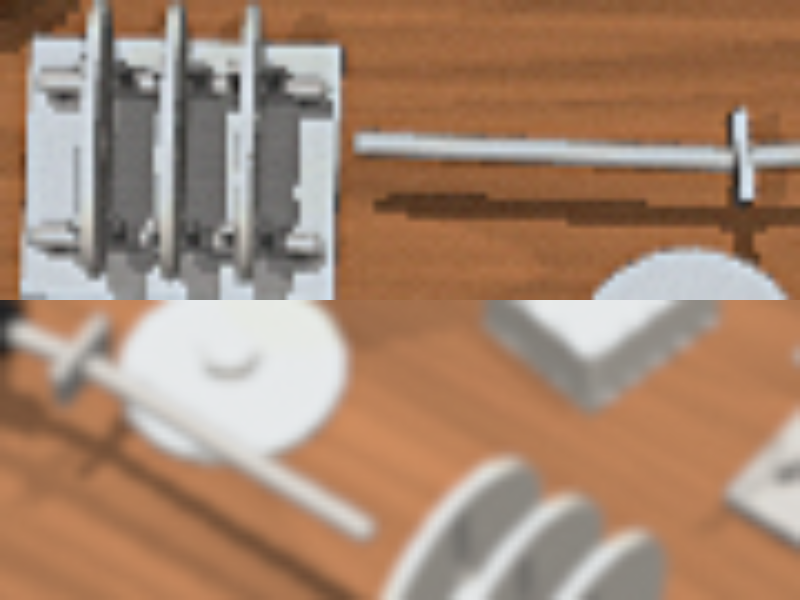

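Top half: shaft from (355,143) to (735,157), level and slightly yawed, discs at u≈97, 172 and 248. Bottom half: the tip at (370,530) is clear of disc 0.

```bash
python3 - <<'E'
from h import *
z=np.load('lt.npz');K,T,c,P=z['K'],z['T'],z['c'].astype(int),z['P']
sat=c.max(-1)-c.min(-1);q=[]
for u in range(298,346,2):
    v=np.arange(155,170);w=np.clip(60-sat[155:170,u],0,None)*(c[155:170,u].min(-1)>80)
    q.append((u,(w*v).sum()/w.sum()))
p=ray(K,T,q,.083)[:,:2];print(np.array(q)[::6]);f=np.polyfit(p[:,1],p[:,0],1);print('shaft x=',f,'x at .0,.1:',np.polyval(f,[0,.07,.1,.13]),np.std(p[:,0]-np.polyval(f,p[:,1])))
# tip
s=[u for u in range(285,310) if (sat[159:164,u]<45).any()];print('tipu',s[:4],ray(K,T,[(293.2,161.4)],.083))
# rack base centre & discs in new image, colour-free: outline extents of the discs at z .079 by depth edges
X,Y,Z=P[...,0],P[...,1],P[...,2]
for a,b in((.06,.08),(.09,.109),(.12,.14)):
    M=np.zeros(Z.shape,bool);M[130:195,240:295]=True;M&=(Z>.1)&(Y>a)&(Y<b);q=P[M]
    h=[(q[q[:,2]>t][:,0].min()+q[q[:,2]>t][:,0].max())/2 for t in(.1,.105,.11,.115,.12)];print(np.round(h,4), np.round(np.sort(q[:,1])[[3,-4]],4))
# pixel ends of discs (white vs table) at z=.079+-: 
M=(sat<40)&(c.min(-1)>70)
for y in(.0695,.0995,.1295):
    r=[]
    for x in np.arange(.555,.69,.0005):
        pt=np.r_[x,y,.079+np.sqrt(max(.055**2-(x-.621)**2,0)),1];pc=np.linalg.inv(T)@pt;uv=K@pc[:3];uv=uv[:2]/uv[2];r.append(M[int(round(uv[1])),int(round(uv[0]))])
    x=np.arange(.555,.69,.0005)[np.array(r)];print('edge',y,x.min(),x.max(),(x.min()+x.max())/2)
E
```

```text
[[298.         161.01986755]
 [310.         161.67368421]
 [322.         162.05405405]
 [334.         162.59358289]]
shaft x= [0.01758816 0.62273305] x at .0,.1: [0.62273305 0.62396422 0.62449187 0.62501951] 0.00028716417559811403
tipu [285, 286, 287, 288] [[0.62223037 0.02660754 0.083     ]]
[0.6231 0.6231 0.6215 0.6215 0.6197] [0.066 0.073]
[0.6205 0.6203 0.6218 0.62   0.6239] [0.0964 0.1017]
[0.6226 0.6221 0.62   0.6215 0.622 ] [0.1262 0.132 ]
edge 0.0695 0.5584999999999997 0.6774999999999866 0.6179999999999931
edge 0.0995 0.5599999999999995 0.6794999999999863 0.6197499999999929
edge 0.1295 0.5594999999999996 0.6784999999999864 0.618999999999993
```

Call:
play_rows(xyz=[[-1,1,3.4],[-1,1,3.4],[6,2,5.6],[13,3,7.6],[20,3.7,9.5],[27.7,4.5,11.5],[27.7,4.5,11.5],[27.7,4.5,11.5],[27.7,4.5,11.5],[27.7,4.5,11.5]], rot=[[0.0035,0,-0.0125],[0.0035,0,-0.0125],[0.0035,0,-0.0125],[0.0035,0,-0.0125],[0.0035,0,-0.0125],[0.0035,0,-0.0125],[0.0035,0,-0.0125],[0.0035,0,-0.0125],[0.0035,0,-0.0125],[0.0035,0,-0.0125]], grip=[0,0,0,0,0,0,0,0,0,0])

```text
time_s: 9.2
eef_pos: [0.6296, -0.1649, 0.0678]
eef_rot: [-0.103, 0.653, 0.745, 0.091]
wrist_force: [0.0, 0.4, -1.2]
opening: 0.206
grasp_force: 60.8
```

```bash
cat > al.py <<'E'
from h import *
import sys
c,P,r=cam('top');K,T=r['camera_matrix'],r['extrinsics'];np.savez('lt.npz',c=c,P=P,K=K,T=T);c=c.astype(int)
u0,u1=int(sys.argv[1]),int(sys.argv[2]);q=[];d=[]
for u in range(u0,u1,2):
    v=np.arange(154,170);w=np.clip(60-(c[154:170,u].max(-1)-c[154:170,u].min(-1)),0,None)*(c[154:170,u].min(-1)>80)
    q.append((u,(w*v).sum()/w.sum()));s=P[154:170,u];d.append(s[np.nanargmax(s[:,2])])
d=np.array(d);p=ray(K,T,q,.08);f=np.polyfit(p[:,1],p[:,0],1);g=np.polyfit(d[:,1],d[:,2]-.0055,1)
ys=[.06,.07,.1,.13];print('x slope',f[0],'x',np.polyval(f,ys).round(4),'z slope',g[0],'z',np.polyval(g,ys).round(4))
from scipy.spatial.transform import Rotation as R
o=readout.get_obs();e=o['eef_rot'];print(o['time_s'],o['eef_pos'],o['wrist_force'],o['torque'],'tool axes cols\n',R.from_quat([e[1],e[2],e[3],e[0]]).as_matrix().round(3))
E
python3 al.py 292 338
```

```text
x slope 0.008237630917565368 x [0.6208 0.6209 0.6212 0.6214] z slope 0.012556225967841872 z [0.079  0.0791 0.0795 0.0798]
9.25 [ 0.62956636 -0.16479652  0.06772806] [-0.15363286  0.45179319 -2.02177943] [-0.23774514  0.03324044  0.03031631] tool axes cols
 [[-0.126  0.991 -0.036]
 [ 0.954  0.131  0.27 ]
 [ 0.273 -0.    -0.962]]
```

Aligned: shaft at x 0.621, z 0.079, nearly level. I advance gently through disc 0.

Call:
play_rows(xyz=[[2.4,0.3,0.7],[4.8,0.7,1.3],[7.2,1,2],[9.5,1.3,2.7],[11.9,1.6,3.4],[14.3,2,4],[16.7,2.3,4.7],[19.1,2.6,5.4],[21.5,2.9,6.1],[23.9,3.3,6.8]], rot=[[0,0,0],[0,0,0],[0,0,0],[0,0,0],[0,0,0],[0,0,0],[0,0,0],[0,0,0],[0,0,0],[0,0,0]], grip=[0,0,0,0,0,0,0,0,0,0])

```text
time_s: 10.5
eef_pos: [0.6296, -0.1393, 0.0677]
eef_rot: [-0.103, 0.653, 0.745, 0.091]
wrist_force: [-0.9, 0.2, -1.7]
opening: 0.201
grasp_force: 60.8
```

```bash
python3 al.py 298 330; python3 - <<'E'
from h import *
P=np.load('lt.npz')['P'];c=np.load('lt.npz')['c']
Y,Z=P[...,1],P[...,2]
for v in range(158,165): print(v,[int(1000*z) for z in Z[v,255:300:1]])
E
```

```text
x slope -0.02445671840734213 x [0.6182 0.618  0.6173 0.6165] z slope -0.018699652642172646 z [0.0765 0.0763 0.0757 0.0752]
10.55 [ 0.62957211 -0.13895042  0.06773635] [-0.24101318  0.05875398 -1.74215009] [-0.31209403 -0.00771632 -0.02337015] tool axes cols
 [[-0.127  0.991 -0.036]
 [ 0.954  0.132  0.27 ]
 [ 0.273 -0.    -0.962]]
158 [101, 52, 8, 8, 5, 8, 6, 8, 5, 131, 131, 126, 65, 8, 8, 9, 8, 12, 4, 7, 128, 132, 138, 115, 6, 8, 9, 10, 5, 6, 1, 11, 0, 8, 9, 4, 2, 2, 3, 0, 0, 0, 1, -1, 1]Traceback (most recent call last):
  File "<stdin>", line 4, in <module>
ValueError: cannot convert float NaN to integer
```

No contact force; on through disc 1.

Call:
play_rows(xyz=[[2.9,0.4,0.8],[5.7,0.8,1.6],[8.6,1.2,2.4],[11.4,1.6,3.2],[14.3,2,4],[17.2,2.4,4.9],[20,2.8,5.7],[22.9,3.2,6.5],[25.8,3.6,7.3],[28.6,3.9,8.1]], rot=[[0,0,0],[0,0,0],[0,0,0],[0,0,0],[0,0,0],[0,0,0],[0,0,0],[0,0,0],[0,0,0],[0,0,0]], grip=[0,0,0,0,0,0,0,0,0,0])

```text
time_s: 11.8
eef_pos: [0.6296, -0.1093, 0.0677]
eef_rot: [-0.103, 0.653, 0.745, 0.091]
wrist_force: [-0.5, 1.0, -1.8]
opening: 0.202
grasp_force: 60.8
```

```bash
python3 al.py 290 320; python3 - <<'E'
from h import *
z=np.load('lt.npz');save('p4.png',cv2.resize(z['c'][125:200,240:360],(800,500)))
E
```

```text
x slope 0.0031347797455221075 x [0.6202 0.6203 0.6204 0.6205] z slope -0.037515358759625736 z [0.0754 0.075  0.0739 0.0727]
11.85 [ 0.62950199 -0.10893358  0.06773178] [ 0.50096477  0.29554717 -1.7374824 ] [-0.27111291 -0.0197544  -0.05783931] tool axes cols
 [[-0.127  0.991 -0.036]
 [ 0.954  0.132  0.27 ]
 [ 0.273 -0.    -0.962]]
```

View pics/p4.png

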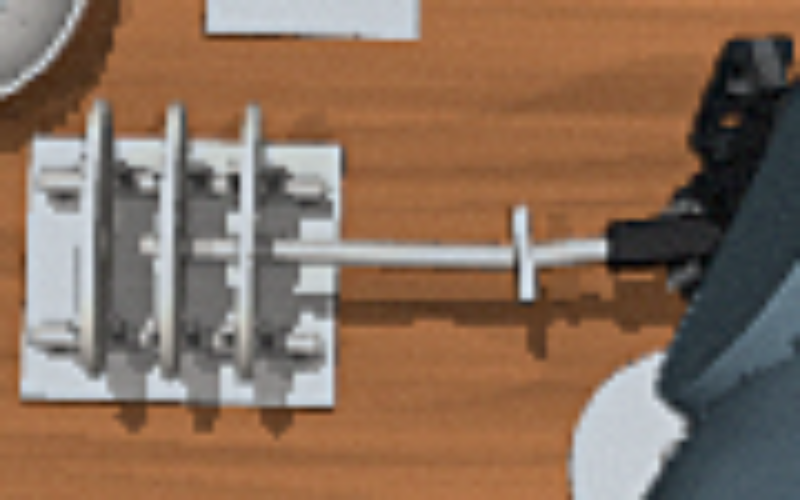

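The shaft passes discs 0 and 1, with its tip at (145,245) between discs 1 and 2, and no forces. I continue through disc 2 with a 1 mm nudge in +x.

Call:
play_rows(xyz=[[2.8,1.4,0.8],[5.6,1.8,1.6],[8.5,2.2,2.4],[11.3,2.6,3.2],[14.2,3,4],[17.1,3.4,4.9],[19.9,3.8,5.7],[22.8,4.2,6.5],[25.7,4.6,7.3],[28.5,4.9,8.1]], rot=[[0,0,0],[0,0,0],[0,0,0],[0,0,0],[0,0,0],[0,0,0],[0,0,0],[0,0,0],[0,0,0],[0,0,0]], grip=[0,0,0,0,0,0,0,0,0,0])

```text
time_s: 13.1
eef_pos: [0.6305, -0.0793, 0.0678]
eef_rot: [-0.103, 0.653, 0.745, 0.091]
wrist_force: [-0.2, 0.1, -1.0]
opening: 0.206
grasp_force: 60.8
```

```bash
python3 al.py 292 310; python3 - <<'E'
from h import *
P=np.load('lt.npz')['P']
for u in list(range(256,263,2))+list(range(267,274,2))+list(range(279,308,3)):
    s=P[154:170,u]; print(u,s[np.nanargmax(s[:,2])].round(4))
E
```

```text
x slope 0.04244170771048558 x [0.6226 0.623  0.6243 0.6255] z slope -0.2850466550817565 z [0.0648 0.0619 0.0534 0.0448]
13.15 [ 0.63045905 -0.07890446  0.06771008] [-0.29657828 -0.38957783 -1.88450701] [-0.23712453 -0.01356771 -0.05742555] tool axes cols
 [[-0.127  0.991 -0.036]
 [ 0.954  0.132  0.27 ]
 [ 0.273 -0.    -0.962]]
256 [0.6209 0.1243 0.0836]
258 [0.623  0.1189 0.0871]
260 [0.6157 0.1136 0.0841]
262 [0.6178 0.1082 0.0885]
267 [0.619  0.0954 0.083 ]
269 [0.6188 0.09   0.0849]
271 [0.622  0.0849 0.0824]
273 [0.6199 0.0797 0.0799]
279 [0.6171 0.0638 0.0828]
282 [0.6173 0.0559 0.0833]
285 [0.6199 0.0481 0.0841]
288 [0.6192 0.0402 0.0896]
291 [0.6205 0.0323 0.0832]
294 [0.6186 0.0244 0.0798]
297 [0.621  0.0166 0.0821]
300 [0.6181 0.0087 0.085 ]
303 [0.6209 0.0009 0.085 ]
306 [ 0.6358 -0.0064  0.0913]
```

Shaft level at 0.079 and through disc 2 with no force. I advance the remaining 60 mm.

Call:
play_rows(xyz=[[5.7,0.8,1.6],[11.4,1.6,3.2],[17.2,2.4,4.9],[22.9,3.2,6.5],[28.6,4,8.1],[34.3,4.7,9.7],[40.1,5.5,11.3],[45.8,6.3,13],[51.5,7.1,14.6],[57.2,7.9,16.2]], rot=[[0,0,0],[0,0,0],[0,0,0],[0,0,0],[0,0,0],[0,0,0],[0,0,0],[0,0,0],[0,0,0],[0,0,0]], grip=[0,0,0,0,0,0,0,0,0,0])

```text
time_s: 14.4
eef_pos: [0.6305, -0.0191, 0.0677]
eef_rot: [-0.103, 0.653, 0.745, 0.091]
wrist_force: [0.0, 1.0, -2.2]
opening: 0.204
grasp_force: 60.8
```

```bash
python3 al.py 280 284; python3 - <<'E'
from h import *
z=np.load('lt.npz');P=z['P']
save('p5.png',cv2.resize(z['c'][125:200,215:335],(800,500)))
for u in list(range(226,246,3))+[256,258,260,269,271,273]:
    s=P[152:170,u]; print(u,s[np.nanargmax(s[:,2])].round(4))
E
```

```text
x slope 0.43289474202260725 x [0.6204 0.6247 0.6377 0.6507] z slope -0.4796838070075138 z [0.0778 0.073  0.0586 0.0442]
14.45 [ 0.63039896 -0.01837394  0.06770528] [-0.05081012  0.40404815 -1.24941934] [-0.2323818  -0.03723811 -0.02749564] tool axes cols
 [[-0.127  0.991 -0.036]
 [ 0.954  0.132  0.271]
 [ 0.273 -0.    -0.962]]
226 [0.6215 0.2033 0.0847]
229 [0.6162 0.1951 0.0857]
232 [0.6195 0.1876 0.0831]
235 [0.6223 0.1798 0.083 ]
238 [0.6175 0.1719 0.081 ]
241 [0.6199 0.1638 0.0841]
244 [0.6228 0.156  0.0832]
256 [0.6183 0.1243 0.0833]
258 [0.6178 0.1188 0.0868]
260 [0.6217 0.114  0.0802]
269 [0.6214 0.0901 0.0854]
271 [0.6222 0.085  0.0815]
273 [0.6194 0.0796 0.0831]
```

View pics/p5.png

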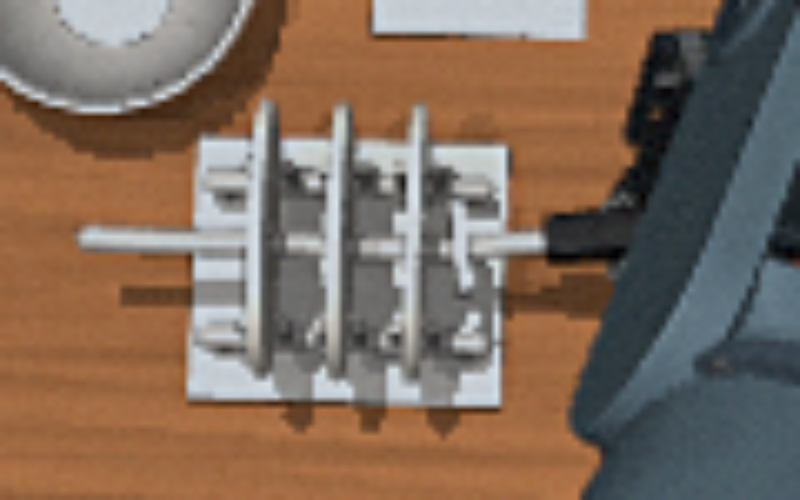

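All three discs are on the shaft (u=265, 340, 415), with the tip at (80,240) and the guard at (460,245). Next is a gentle test lift with a slight nose-up pitch.

Call:
play_rows(xyz=[[0.4,0,-1.4],[0.8,0,-2.9],[1.2,0,-4.3],[1.6,0,-5.8],[2,0,-7.2],[2.5,0,-8.7],[2.9,0,-10.1],[3.3,0,-11.5],[3.3,0,-11.5],[3.3,0,-11.5]], rot=[[0,0.01,0],[0,0.02,0],[0,0.03,0],[0,0.04,0],[0,0.05,0],[0,0.06,0],[0,0.06,0],[0,0.06,0],[0,0.06,0],[0,0.06,0]], grip=[0,0,0,0,0,0,0,0,0,0])

```text
time_s: 15.7
eef_pos: [0.6305, -0.0194, 0.0797]
eef_rot: [-0.126, 0.65, 0.742, 0.11]
wrist_force: [0.5, 0.0, -3.6]
opening: 0.206
grasp_force: 60.5
```

```bash
cat > lf.py <<'E'
from h import *
import sys
c,P,r=cam('top');np.savez('lt.npz',c=c,P=P,K=r['camera_matrix'],T=r['extrinsics'])
a,b=float(sys.argv[1]),float(sys.argv[2])
M=np.zeros(c.shape[:2],bool);M[110:215,190:330]=True
X,Y,Z=P[...,0],P[...,1],P[...,2]
S=M&(abs(X-float(sys.argv[3]))<.015)&(Z>.045)&(Y>a)&(Y<b)
q=P[S]
yb=np.arange(a,b,.004);L=[]
for y in yb:
    k=abs(q[:,1]-y)<.002
    if k.sum()>1: L.append((y,np.sort(q[k][:,2])[-2]))
print('profile mm',[(int(1000*y),int(1000*z)) for y,z in L])
o=readout.get_obs();print(o['time_s'],o['eef_pos'],o['wrist_force'],o['torque'])
E
python3 lf.py 0.04 0.22 .621
```

```text
profile mm [(40, 93), (44, 99), (47, 104), (51, 106), (55, 99), (59, 99), (63, 142), (67, 144), (71, 146), (75, 99), (79, 100), (83, 99), (87, 102), (91, 102), (95, 149), (99, 146), (103, 99), (107, 100), (111, 101), (115, 102), (119, 100), (123, 150), (127, 149), (131, 148), (135, 102), (139, 103), (143, 105), (147, 104), (151, 102), (155, 103), (159, 106), (163, 105), (167, 102), (171, 106), (175, 109), (179, 101), (183, 107), (187, 104), (191, 107), (195, 107), (199, 108)]
15.75 [ 0.63049106 -0.01943229  0.07967912] [-0.21342487  0.07379527 -3.74043028] [-0.62333295 -0.03049057 -0.01719036]
```

The shaft is nose-up 0.068 as commanded, the discs rose 12 mm, and the grip did not sag. I lift clear.

Call:
play_rows(xyz=[[1.6,0,-4.7],[4,0,-11.3],[7.3,0,-20.8],[10.6,0,-30.2],[13.9,0,-39.6],[17.2,0,-49],[20.5,0,-58.5],[23.8,0,-68],[26.4,0,-75.5],[26.4,0,-75.5]], rot=[[0,0,0],[0,0,0],[0,0,0],[0,0,0],[0,0,0],[0,0,0],[0,0,0],[0,0,0],[0,0,0],[0,0,0]], grip=[0,0,0,0,0,0,0,0,0,0])

```text
time_s: 17.0
eef_pos: [0.631, -0.0196, 0.1606]
eef_rot: [-0.125, 0.65, 0.742, 0.11]
wrist_force: [0.4, -0.8, -4.2]
opening: 0.205
grasp_force: 60.6
```

```bash
python3 lf.py 0.03 0.22 .621
```

```text
profile mm [(30, 175), (34, 177), (38, 181), (42, 178), (46, 185), (50, 185), (54, 183), (58, 180), (62, 216), (66, 227), (70, 224), (74, 178), (78, 182), (82, 181), (86, 179), (90, 183), (94, 226), (98, 229), (102, 177), (106, 180), (110, 182), (114, 181), (118, 182), (122, 182), (126, 231), (130, 229), (134, 180), (138, 183), (142, 185), (146, 186), (150, 185), (154, 184), (158, 187), (162, 184), (166, 185), (170, 187), (174, 187), (178, 188), (182, 187), (186, 186), (190, 186), (194, 187), (198, 187), (202, 183)]
17.05 [ 0.63062893 -0.01954596  0.15991837] [-0.76171547 -0.16668978 -3.26855354] [-0.57136542 -0.06073277  0.02335371]
```

The discs are clear, with tops around 227 mm and the shaft nose-up. I carry them toward the stand in two calm moves.

Call:
play_rows(xyz=[[4,0,-11],[8,0,-22],[11.6,-2,-32],[18,-9,-30],[29,-25,-26],[42,-42,-22],[55,-60,-17],[67,-77,-13],[78,-91,-10],[83.2,-97.6,-8]], rot=[[0,0,0],[0,0,0],[0,0,0],[-0.002,0,0.006],[-0.004,0,0.012],[-0.007,0,0.02],[-0.01,0,0.03],[-0.014,0,0.04],[-0.018,0,0.05],[-0.021,0,0.06]], grip=[0,0,0,0,0,0,0,0,0,0])

```text
time_s: 18.3
eef_pos: [0.5224, 0.0438, 0.1945]
eef_rot: [-0.123, 0.673, 0.721, 0.114]
wrist_force: [-0.2, -0.7, -2.8]
opening: 0.202
grasp_force: 60.5
```

```bash
cat > st.py <<'E'
import sys
from h import *
from scipy.spatial.transform import Rotation as R
o=readout.get_obs();e=o['eef_rot'];M=R.from_quat([e[1],e[2],e[3],e[0]]).as_matrix();print(o['time_s'],o['eef_pos'],o['wrist_force'],'head',np.arctan2(M[0,0],M[1,0]).round(4),'pitch',np.arcsin(M[2,0]).round(4))
d=np.array(list(map(float,sys.argv[1:4])))-o['eef_pos'];print('delta tool mm',(M.T@d*1000).round(1));print(M.round(3))
E
python3 st.py .4531 .0842 .195
```

```text
18.3 [0.52242566 0.04378549 0.19446736] [-0.18660027 -0.72093971 -2.82611028] head -0.0682 pitch 0.3363
delta tool mm [ 42.7 -66.4  14.4]
[[-0.064  0.998 -0.023]
 [ 0.942  0.068  0.329]
 [ 0.33  -0.001 -0.944]]
```

Continue to above the stand, and level the skewer partly.

Call:
play_rows(xyz=[[4,-7,1.4],[9,-15,3.1],[15,-24,5.1],[21,-33,7.2],[27,-42,9.1],[33,-51,11.1],[38,-59,12.8],[41,-64,13.9],[42.7,-66.4,14.4],[42.7,-66.4,14.4]], rot=[[0,0,0],[0,0,0],[0,0,0],[0,0,0],[0,0,0],[0,0,0],[0,0,0],[0,-0.01,0],[0,-0.02,0],[0,-0.03,0]], grip=[0,0,0,0,0,0,0,0,0,0])

```text
time_s: 19.55
eef_pos: [0.4545, 0.0834, 0.1952]
eef_rot: [-0.111, 0.675, 0.722, 0.104]
wrist_force: [0.0, 0.4, -2.9]
opening: 0.2
grasp_force: 60.5
```

```bash
python3 st.py .4531 .0842 .13; python3 - <<'E'
from h import *
c,P,r=cam('top');np.savez('lt.npz',c=c,P=P,K=r['camera_matrix'],T=r['extrinsics'])
c2,P2,r2=cam('scene');np.savez('ls.npz',c=c2,P=P2,K=r2['camera_matrix'],T=r2['extrinsics'])
save('p6.png',np.hstack([cv2.resize(c[180:260,160:300],(800,457)),])if 0 else np.vstack([cv2.resize(c[195:255,170:290],(600,300)),cv2.resize(c2[150:270,240:400],(600,450))[:300]]))
E
```

```text
19.55 [0.45448323 0.08341465 0.19524235] [ 0.00587817  0.35505358 -2.90847128] head -0.0686 pitch 0.3052
delta tool mm [-18.8  -1.4  62.5]
[[-0.065  0.998 -0.02 ]
 [ 0.952  0.068  0.3  ]
 [ 0.301  0.    -0.954]]
```

View pics/p6.png

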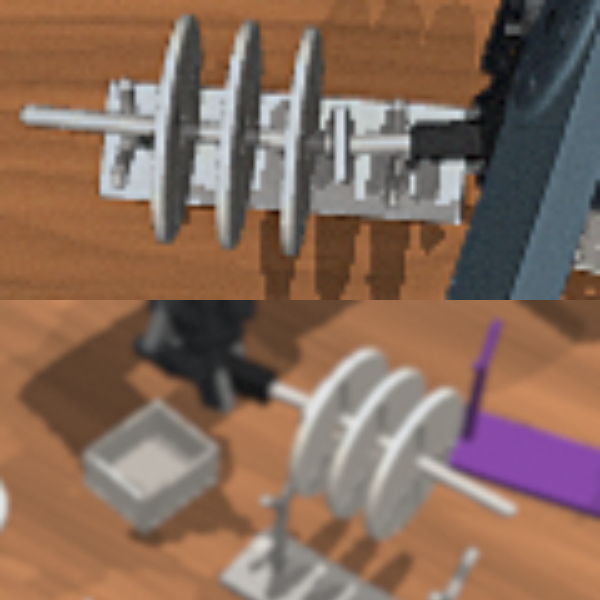

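Top half: neck at (350–410,148) above the near fork (398,150), discs between the forks, and the far fork at (125,130) under the shaft. I lower to just above the forks and level.

Call:
play_rows(xyz=[[-2,-0.2,7],[-5,-0.4,16],[-8,-0.6,26],[-11,-0.8,36],[-14,-1,46],[-17,-1.2,56],[-20,-1.3,66],[-21.8,-1.4,72],[-21.8,-1.4,72],[-21.8,-1.4,72]], rot=[[0,0,0],[0,0,0],[0,-0.005,0],[0,-0.01,0],[0,-0.015,0],[0,-0.02,0],[0,-0.025,0],[0,-0.03,0],[0,-0.03,0],[0,-0.03,0]], grip=[0,0,0,0,0,0,0,0,0,0])

```text
time_s: 20.9
eef_pos: [0.4533, 0.0841, 0.1202]
eef_rot: [-0.1, 0.676, 0.724, 0.094]
wrist_force: [0.0, 0.2, -2.3]
opening: 0.204
grasp_force: 60.5
```

```bash
python3 st.py .4531 .0842 .091; python3 - <<'E'
from h import *
c,P,r=cam('top');K,T=r['camera_matrix'],r['extrinsics'];np.savez('lt.npz',c=c,P=P,K=K,T=T)
save('p7.png',cv2.resize(c[190:260,170:290],(800,467)))
Ti=np.linalg.inv(T)
for n,p in dict(near=(.4496,.1356,.126),far=(.4562,.2752,.126),tip=(.4562+.002,.2752+.03,.126)).items():
    q=K@(Ti[:3,:3]@p+Ti[:3,3]);q=q[:2]/q[2];print(n,((q-[170,190])*6.667).round())
for u in list(range(178,196,2))+list(range(240,254,2)):
    s=P[205:235,u];print(u,s[np.nanargmax(s[:,2])].round(4))
E
```

```text
20.9 [0.45329921 0.08410775 0.1202125 ] [ 0.00286197  0.22629056 -2.31428166] head -0.0686 pitch 0.2759
delta tool mm [-7.9 -0.2 28.1]
[[-0.066  0.998 -0.018]
 [ 0.96   0.068  0.272]
 [ 0.272  0.001 -0.962]]
near [523. 235.]
far [156. 208.]
tip [ 78. 201.]
178 [0.4889 0.3415 0.0073]
180 [0.4862 0.3359 0.0071]
182 [0.458  0.3019 0.1381]
184 [0.4583 0.2976 0.1344]
186 [0.4584 0.2924 0.1349]
188 [0.461  0.2871 0.1368]
190 [0.4536 0.2821 0.1351]
192 [0.4563 0.2773 0.1342]
194 [0.4565 0.2724 0.1334]
240 [0.4367 0.1549 0.142 ]
242 [0.4471 0.1509 0.1351]
244 [0.4472 0.1459 0.1341]
246 [0.4472 0.1405 0.1389]
248 [0.45  0.136 0.134]
250 [0.4527 0.1311 0.1336]
252 [0.4477 0.1257 0.1364]
```

View pics/p7.png

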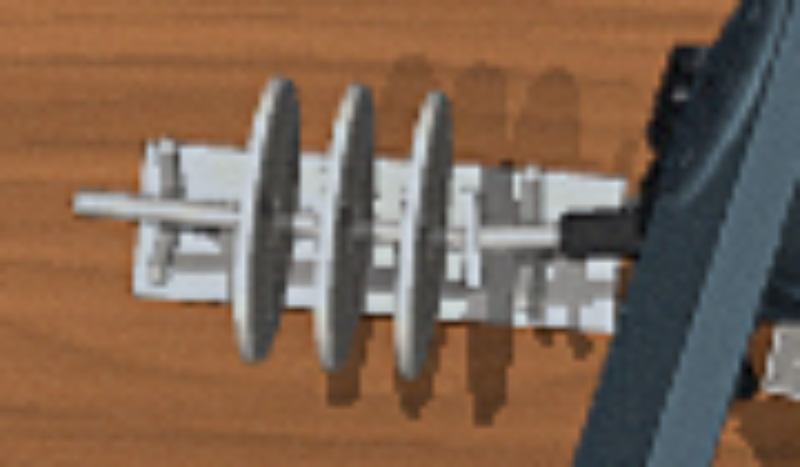

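Neck (480–558, mid 519) is over the near fork (≈523), the shaft lies over the far fork (156,208), and it is level. I lower into the forks.

Call:
play_rows(xyz=[[-1,0,3],[-2,0,7],[-3.2,0,11],[-4.3,0,15],[-5.4,0,19],[-6.2,0,22],[-6.8,0,24],[-7.2,0,25.5],[-7.2,0,25.5],[-7.2,0,25.5]], rot=[[0,0,0],[0,0,0],[0,0,0],[0,0,0],[0,0,0],[0,0,0],[0,0,0],[0,0,0],[0,0,0],[0,0,0]], grip=[0,0,0,0,0,0,0,0,0,0])

```text
time_s: 22.2
eef_pos: [0.4537, 0.0843, 0.0944]
eef_rot: [-0.1, 0.676, 0.724, 0.095]
wrist_force: [-0.6, -1.1, 6.4]
opening: 0.204
grasp_force: 61.9
```

```bash
cat > pr.py <<'E'
from h import *
c,P,r=cam('top');K,T=r['camera_matrix'],r['extrinsics'];np.savez('lt.npz',c=c,P=P,K=K,T=T)
q=[]
for u in list(range(182,201,1))+list(range(243,254,1)):
    s=P[205:235,u];s=s[(s[:,2]>.09)&(s[:,2]<.125)]
    if len(s): q.append(s[np.argmax(s[:,2])])
q=np.array(q)
f=q[q[:,1]>.22];n=q[q[:,1]<.17];print('far',np.median(f,0).round(4),'near',np.median(n,0).round(4))
o=readout.get_obs();print(o['time_s'],o['eef_pos'],o['wrist_force'],o['torque'])
E
python3 pr.py
```

```text
far [0.457  0.2815 0.1126] near [0.4511 0.1361 0.1124]
22.25 [0.45373869 0.08423657 0.09440861] [-0.86833382 -0.40380046  4.71716667] [0.23175935 0.22380892 0.13077521]
```

Contact is felt (about 8 N of unloading) with both ends at the same height. I release gently and then withdraw along the tool axis.

Call:
play_rows(xyz=[[-0.3,0,1],[-0.3,0,1],[-0.3,0,1],[-0.3,0,1],[-0.3,0,1],[-0.3,0,1],[-0.3,0,1],[-0.3,0,1],[-0.3,0,1],[-0.3,0,1]], rot=[[0,0,0],[0,0,0],[0,0,0],[0,0,0],[0,0,0],[0,0,0],[0,0,0],[0,0,0],[0,0,0],[0,0,0]], grip=[0,0,0.25,0.3,0.35,0.45,0.55,0.6,0.6,0.6])

```text
time_s: 23.5
eef_pos: [0.453, 0.0842, 0.0924]
eef_rot: [-0.101, 0.676, 0.724, 0.094]
wrist_force: [-0.7, 0.4, -0.7]
opening: 0.601
grasp_force: 0.0
```

```bash
python3 pr.py
```

```text
far [0.4563 0.2817 0.111 ] near [0.4483 0.1365 0.1119]
23.55 [0.45297801 0.08414832 0.09235634] [ 0.63333922 -0.47084885  0.06027611] [-0.10576752 -0.04578528 -0.01804572]
```

Settled level. I withdraw straight back along the fingers, then up and aside.

Call:
play_rows(xyz=[[0,0,-5],[0,0,-12],[0,0,-22],[0,0,-34],[0,0,-48],[0,0,-64],[0,0,-82],[0,0,-102],[0,0,-125],[0,0,-150]], rot=[[0,0,0],[0,0,0],[0,0,0],[0,0,0],[0,0,0],[0,0,0],[0,0,0],[0,0,0],[0,0,0],[0,0,0]], grip=[0.6,0.6,0.6,0.6,0.6,0.6,0.6,0.6,0.6,0.6])

```text
time_s: 24.8
eef_pos: [0.4556, 0.043, 0.2381]
eef_rot: [-0.1, 0.676, 0.724, 0.094]
wrist_force: [-0.4, -1.0, -0.7]
opening: 0.6
grasp_force: 0.0
```

Call:
play_rows(xyz=[[-30,0,0],[-60,0,0],[-90,0,0],[-120,0,0],[-150,0,0],[-150,0,0],[-150,0,0],[-150,0,0],[-150,0,0],[-150,0,0]], rot=[[0,0,0],[0,0,0],[0,0,0],[0,0,0],[0,0,0],[0,0,0],[0,0,0],[0,0,0],[0,0,0],[0,0,0]], grip=[0.6,0.6,0.6,0.6,0.6,0.6,0.6,0.6,0.6,0.6])

```text
time_s: 26.05
eef_pos: [0.4657, -0.1002, 0.196]
eef_rot: [-0.1, 0.676, 0.724, 0.094]
wrist_force: [0.0, 0.4, -0.1]
opening: 0.595
grasp_force: 0.0
```

```bash
python3 pr.py; python3 - <<'E'
from h import *
z=np.load('lt.npz');c,P=z['c'],z['P'];save('p8.png',cv2.resize(c[190:260,170:310],(800,400)))
m=(c.max(-1)<60)&(abs(P[...,0]-.453)<.03)&(P[...,1]>.02)&(P[...,1]<.135)&(P[...,2]>.08)&(P[...,2]<.14)
q=P[m];print(len(q),q.min(0),q.max(0),np.median(q,0))
r=cv2.minAreaRect((q[:,:2]*1000).astype(np.float32));print(r)
u=np.array([np.cos(.048),-np.sin(.048)]);ax=np.array([.048,.9989]);d=np.array(r[0])/1000-[.4531,.206];print('stand x,y',d@ax,d@[-.9989,.048])
E
```

```text
far [0.4571 0.2816 0.1111] near [0.4484 0.1365 0.1118]
26.1 [ 0.46568219 -0.1003008   0.1959452 ] [ 0.12498842 -0.06109612  0.41980105] [-0.16917841 -0.02145765 -0.0042552 ]
214 [0.44367218 0.04329466 0.09011258] [0.46353662 0.12005887 0.12217418] [0.45288198 0.08022704 0.1148338 ]
((453.6881103515625, 81.57557678222656), (18.096424102783203, 76.52481842041016), 2.126420736312866)
stand x,y -0.12425932705535889 -0.006559835744628883
```

View pics/p8.png

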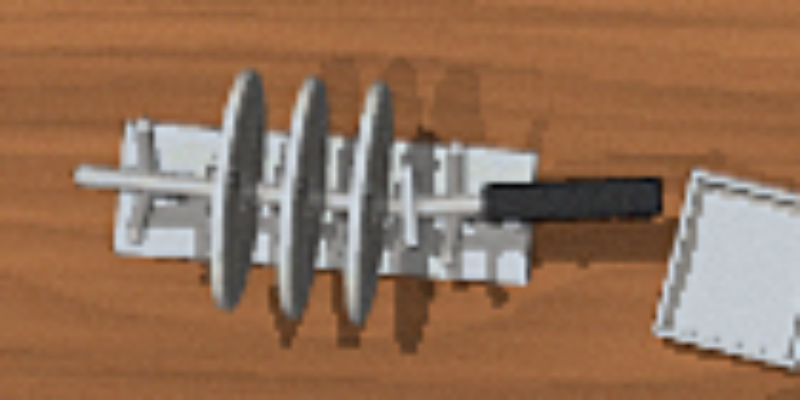

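The skewer lies level in both forks. Its handle is at (573,198), measured at stand x = -124 mm and y = -7 mm, and the neck is in the near fork (450,200). Three discs hang between the forks at u≈240, 305 and 370, and the robot is clear.

```bash
python3 -c "
from bench import ctrl
print(ctrl.hand_in())"
```

```text
the job is handed in; nothing more can be done
None
```

I handed the job in at about 26 s: all three discs hang on the skewer, which lies level across the steel stand's forks with its neck in one fork and the gripper clear; the stand looks the same at both ends, so I took the fork nearer the skewer's start as the near one, and no verdict came back.

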